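# Sort the spare snap caps and snap-close the storage canister

## Task

Three black snap caps, alike but for their diameter, lie loose on the packing bench. First stand the smallest and the largest one, top up, in the rows of the cap tray that match their size (small in the narrow row, large in the wide row). Then press the middle-sized cap straight down onto the neck of the open canister until it clicks, keep pressing after the click until its sealing ring is squeezed fully down, and finish like that, with the gripper still holding the cap pressed down; leave the other things on the bench where they are.

Things in the scene. Friction and masses are not known exactly. Their poses are not given: they have to be found in the camera images.
- cap_small: Loose black ribbed plastic cap, 36 mm in diameter, 30 mm high, mass about 17 g, standing mouth down (closed top up) on the bench. Origin at the centre of its underside (the rim), z up towards the closed top.
- cap_medium: Loose black ribbed plastic snap cap, 48 mm in diameter, 30 mm high, about 30 g, mouth down on the bench; the one that fits the canister. Bore 41 mm, 26 mm deep, with an inward lip of 36 mm inside diameter over the lowest 3 mm. Origin at the centre of its underside (the rim), z up towards the closed top.
- cap_large: Loose black ribbed plastic cap, 60 mm in diameter, 30 mm high, about 47 g, mouth down on the bench. Origin at the centre of its underside (the rim), z up towards the closed top.
- tray: Fixed grey cap tray, 210 mm along x, 127 mm along y, floor 4 mm thick, walls 5 mm thick and 12 mm high over the bench. Two rows run along its x, each 200 mm long inside: the narrow one (44 mm wide) on its -y side, the wide one (68 mm) on its +y side. A matching cap stands near the +x end of each row; the rest is free. Origin at the centre of its underside.
- narrow_row (a point): Centre of the narrow row (44 mm wide), on its floor; x along the row, z up.
- wide_row (a point): Centre of the wide row (68 mm wide), on its floor; x along the row, z up.
- canister: Open steel canister, 74 mm in diameter, fixed in a 130 x 130 x 12 mm plywood holder with four pins (42 mm high); origin at the centre of the holder's underside. Its steel shoulder ends 72 mm above the bench; above it a smooth white neck, 33 mm in diameter, bevelled over its last 4 mm to 25 mm, its top 110.5 mm above the bench.
- catches (a point): On the canister's axis, 97.5 mm above the bench, level with four sprung round catches that stick out 3 mm from the neck, evenly spaced. A cap pushed down (any yaw) meets them with its underside about 101 mm above the bench; they resist with about 10 N, then the force drops (the click) and they draw the lip below them with some 10 N and hold the cap on.
- canister_home (a point): On the canister's axis, 86 mm above the bench: where the origin (underside centre) of the cap is when it is pressed fully home.
- seal (a joint): Travel of the black rubber-faced sprung sealing ring (49 mm in diameter) around the foot of the neck: 0 when up (its top 90 mm above the bench), 0.004 m when pressed fully down against its stop. Its spring takes about 3 N to start and 9 N to hold fully down; it pushes the cap back up by about 4 mm when the push ends.
- row_cap_small: Small cap (36 mm) already standing in the narrow row, 70 mm from the row's centre towards +x; leave it. Origin at the centre of its underside.
- row_cap_large: Large cap (60 mm) already standing in the wide row, 65 mm from the row's centre towards +x; leave it. Origin at the centre of its underside.
- full_canister: Loose closed steel canister, 74 mm in diameter, 104 mm high with its cap, at the back right; leave it.
- sauce_jar: Loose glass jar, 66 mm in diameter, 95 mm high, at the back; leave it.
- carton: Loose small cardboard carton, 70 x 100 x 60 mm, at the right; leave it.
- label_roll: Loose roll of paper labels, 60 mm in diameter, 30 mm high, near the robot; leave it.
- marker: Loose marker pen, 130 mm long, 13 mm thick, lying behind the caps; leave it.
Not all that is in view belongs to the job. Leave any turquoise or white look-alike of the cap_small alone.

How it is judged:
On the way:
1. the small cap stands in the narrow row and the large cap in the wide row (y of cap_small in the frame of narrow_row between -0.008 and 0.008 m and x of cap_small in the frame of narrow_row between -0.088 and 0.088 m and z of cap_small in the frame of narrow_row between -0.004 and 0.004 m and angle between each of cap_small, cap_large's own z axis and vertical below 0.12 rad and linear speed of each of cap_small, cap_large below 0.03 m/s and y of cap_large in the frame of wide_row between -0.008 and 0.008 m and x of cap_large in the frame of wide_row between -0.076 and 0.076 m and z of cap_large in the frame of wide_row between -0.004 and 0.004 m), for 0.2 s.
At the end, for the whole second after the job is handed in: Small and large cap stand still, upright (7 deg), on the floors of their rows, within 8 mm of the centre lines. Medium cap is on the neck, within 4 mm and 4.5 deg, within 1.5 mm of home height, sealing ring down at least 2.8 of 4 mm, over 4 N on the canister, fingers on the cap with over 3 N (all of step 1 and horizontal distance between cap_medium and canister_home below 0.004 m and angle between cap_medium's own z axis and vertical below 0.08 rad and z of cap_medium in the frame of canister_home below 0.0015 m and value of joint seal above 0.0028 m and contact force between cap_medium and canister above 4 N and contact force between the fingers and cap_medium above 3 N); the arm keeps its last pose, push and grip.
It fails at once if a thing to be left alone is moved by more than 30 mm or tipped over (distance of any of row_cap_small, row_cap_large, full_canister, sauce_jar, carton, label_roll, marker from where it was at the start of the episode above 0.03 m or angle between any of row_cap_small, row_cap_large, full_canister, sauce_jar, carton, label_roll's own z axis and vertical above 0.5 rad).
It also fails if it takes over 56 s, if anything falls off the work surface, if the arm or the gripper's body presses on something with over 40 N, if the wrist force passes 120 N, or if a joint passes its speed limit or range.

## Robot

A 6-joint arm with a two-finger parallel gripper is mounted at the origin on the work surface. World frame = base frame: x ahead of the robot, y to its left, z up, the work surface at z = 0. Lengths are in m, angles in rad, forces in N, time in s.
With the tool pointing down it reaches from about 0.325 to 0.775 m from the base axis. Payload 5.5 kg.
Tool frame: the origin (TCP) lies between the finger pads; the fingertips stand 8 mm ahead of it and the grasp point (between the pads) lies 11 mm behind it (tcp_to_tips is the distance from the TCP to the fingertips, in m); z points along the fingers, y is the direction in which the jaws open and shut (so a half turn about z gives the same grasp; the last joint's range is limited). The gripper opens to 88 mm and grips with 3 to 60 N. Pads are 20 mm wide; open, the fingers measure 115 mm over their backs; the gripper's body (75 mm by 178 mm) begins 61 mm behind the grasp point.
Start: joints at [1.175, 0.091, 1.231, -0, 1.82, -0.057], TCP at [0.199, 0.566, 0.231] pointing down, gripper open.
Joint ranges: [-2.87, 2.87], [-0.86, 2.18], [0.17, 2.46], [-1.51, 4.65], [0.06, 2.69], [-2.65, 2.65]. Speed limits (rad/s): [2.57, 2.57, 3.01, 3.14, 3.14, 3.14].

## Interface

Orientations are given as a unit quaternion [w, x, y, z].
In Python, from bench import * gives the robot as it stands. Calls block until the motion is done:
- move_to(position, orientation): joint-space move of the TCP to a pose.
- move_l(position, speed=0.15, orientation=None): straight line of the TCP; orientation=None keeps the orientation; speed is the mean speed in m/s.
- movej(angles): joint-space move.
- gripper_open() and close(): open the fingers fully, or close them until they stop; the grip force is fixed at half the most.
- hold(seconds).
- inverse_kinematics(position, orientation): joint angles nearest the present ones, or None.
- state(): the state.
- get_image(name): name is "scene" or "side" or "wrist"; returns a dict with "frame" (420x560x3 uint8, blue, green, red), "depth" (420x560 float32, m along the optical axis (not along the pixel's ray), 0 where there is no reading), "camera_matrix" (3x3 intrinsics, pixels), "k1" (the pictures are not rectified: a ray, as slopes to the right and down, at radius r is drawn at 1 + k1 r^2 times it, then the intrinsics apply), "view" (4x4, takes a point from world to camera coordinates). Camera axes: x right, y up, looking along -z (the intrinsics and any distortion apply to the point x, -y, -z); pixel columns grow to the right and rows downward; lengths in m; the calibration is good to about 2 mm. A picture is of the moment at which its call begins.
A pose or a line that the arm cannot do raises IKError and nothing moves.
- job_done(): hands the job in, once; it reports no verdict.
The state is a dict: "time": time; "joint_pos": joint angles; "dq": joint speeds; "joint_torque": joint torques, N m; "ee_pos": TCP position; "ee_rot": TCP orientation; "ft_force": force on the tool from outside, world axes, zero at the start; "moment": the same for the moment, N m; "finger_gap": finger opening in m.
Only numpy, scipy, OpenCV 4.12 (cv2) and the standard library are available. Lean on these libraries where they do the work, as an engineer would, in place of code of your own. Each camera call takes 0.05 s, during which the arm holds its last target.

## Working session

There is one attempt and no reset: what is moved stays moved. The work goes in short steps, each a Python script; the robot and the scene stay as the last script left them, time stands still between calls to the robot, and variables do not carry over. Pictures are saved under pics/ and viewed, and the job is handed in when it is done.

```bash
mkdir -p pics; ls; cat > h.py <<'E'
from bench import *
import numpy as np, cv2
def snap(name,fn):
    im=get_image(name); cv2.imwrite('pics/'+fn+'.png',im['frame']); np.savez('pics/'+fn+'.npz',**{k:np.asarray(v) for k,v in im.items()}); return im
def ray(im,u,v):
    K=np.asarray(im['camera_matrix'],float);k1=float(im['k1'])
    p=cv2.undistortPoints(np.array([[[u,v]]],float),K,np.array([k1,0,0,0,0.]))[0,0]
    V=np.asarray(im['view'],float);R=V[:3,:3];t=V[:3,3]
    return -R.T@t, R.T@np.array([p[0],-p[1],-1.])
def onz(im,u,v,z):
    c,d=ray(im,u,v); return c+d*(z-c[2])/d[2]
def proj(im,P):
    V=np.asarray(im['view'],float);p=V[:3,:3]@np.asarray(P,float)+V[:3,3]
    return cv2.projectPoints(np.array([[p[0],-p[1],-p[2]]]),np.zeros(3),np.zeros(3),np.asarray(im['camera_matrix'],float),np.array([float(im['k1']),0,0,0,0.]))[0][0,0]
def cloud(im):
    K=np.asarray(im['camera_matrix'],float);d=np.asarray(im['depth']);h,w=d.shape
    g=np.stack(np.meshgrid(np.arange(w),np.arange(h)),-1).reshape(-1,1,2).astype(float)
    p=cv2.undistortPoints(g,K,np.array([float(im['k1']),0,0,0,0.]))[:,0].reshape(h,w,2)
    V=np.asarray(im['view'],float)
    pc=np.stack([p[...,0]*d,-p[...,1]*d,-d],-1)
    return (pc-V[:3,3])@V[:3,:3]
E
python3 - <<'E'
from h import *
for n in ['scene','side','wrist']:
    im=snap(n,n+'0'); V=im['view']; print(n,(-V[:3,:3].T@V[:3,3]).round(3),(-V[2,:3]).round(2),im['k1'],im['camera_matrix'][0,0])
print(state())
E
```

```text
pics
scene [ 1.199 -0.514  1.012] [-0.53  0.39 -0.76] -0.05613266903125524 505.4639554558145
side [0.098 0.904 0.927] [ 0.33 -0.71 -0.63] -0.10284225541074853 440.7578206451408
wrist [0.124 0.592 0.383] [ 0.27 -0.1  -0.96] -0.09291074090536196 357.01012312063403
{'time': 0.15, 'joint_pos': array([ 1.17527416e+00,  9.17083290e-02,  1.23158084e+00, -2.36173381e-06,
        1.81980190e+00, -5.67119258e-02]), 'dq': array([ 7.98953847e-04,  6.19946212e-05, -5.40020931e-03, -1.40439616e-03,
        2.64721773e-04, -5.76814852e-04]), 'joint_torque': array([ 1.37609939e-03, -4.47047067e+01, -4.06904662e+01,  6.98291464e-02,
        2.74389895e-02, -9.53696122e-05]), 'ee_pos': array([0.19934927, 0.56569797, 0.22976925]), 'ee_rot': array([-1.66853637e-04,  1.68596256e-01,  9.85684910e-01, -7.30394690e-04]), 'ft_force': array([-0.23053237,  0.39166529,  0.89255379]), 'moment': array([-0.02002357,  0.03168586,  0.03116448]), 'finger_gap': 0.08768197457601097}
```

View pics/scene0.png

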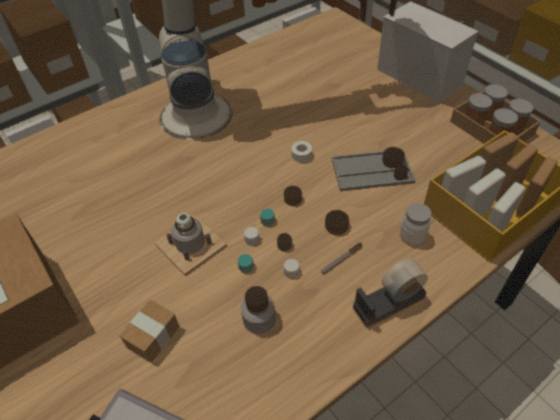

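View pics/side0.png

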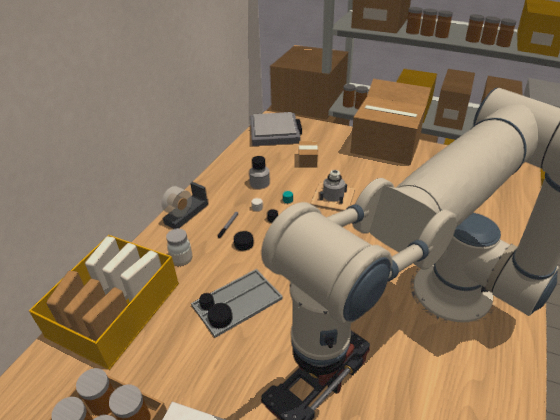

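View pics/wrist0.png

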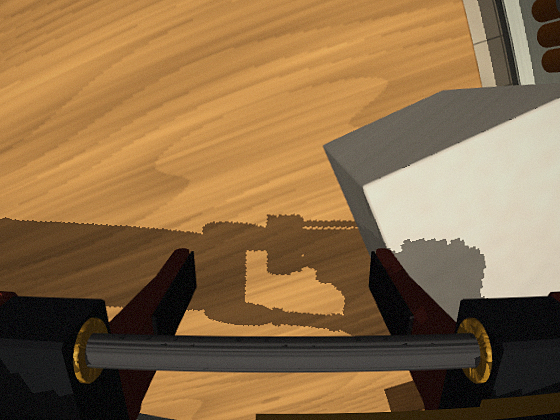

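The scene view shows three loose black caps at about (293,195), (337,222) and (284,242). The tray is at (372,170), the open canister at (186,235) and the full one at (258,308). Next I measure positions from depth.

```bash
python3 - <<'E'
import numpy as np,cv2
from h import onz,cloud,proj
im=dict(np.load('pics/scene0.npz')); f=im['frame']; P=cloud(im)
g=f.max(2)
for (u,v) in [(293,195),(337,222),(284,242),(394,157),(400,173)]:
    m=np.zeros(g.shape,np.uint8); m[v-14:v+15,u-16:u+17]=1
    z=P[...,2]
    mm=(m>0)&(g<75)&(z>0.022)&(z<0.04)
    n,l,s,c=cv2.connectedComponentsWithStats(mm.astype(np.uint8))
    i=1+np.argmax(s[1:,4]); q=P[l==i]
    print((u,v),s[i],q.mean(0).round(4),np.percentile(q[:,2],[5,50,95]).round(3))
    top=(l==i)&(abs(z-np.percentile(q[:,2],80))<0.004)
    q=P[top]; (cc,r)=cv2.minEnclosingCircle(q[:,:2].astype(np.float32)); print('  circ',np.round(cc,4),round(r*2,4),q[:,2].mean().round(4))
# canister neck
for (u,v) in [(185,217)]:
    q=P[v-15:v+15,u-15:u+15].reshape(-1,3); q=q[(q[:,2]>.104)&(q[:,2]<.12)]; print('neck',q.mean(0),len(q))
# items z>0.02 components
m=((P[...,2]>.008)&(P[...,2]<.2)&(P[...,0]>.15)&(P[...,0]<1)&(abs(P[...,1])<.8)).astype(np.uint8)
n,l,s,c=cv2.connectedComponentsWithStats(m)
for i in range(1,n):
    if s[i,4]>20:
        q=P[l==i]; print(s[i],q.min(0).round(3),q.max(0).round(3),np.median(f[l==i],0))
cv2.imwrite('pics/z.png',cv2.resize(f[120:350,120:460],None,fx=2.3,fy=2.3,interpolation=cv2.INTER_CUBIC))
E
```

```text
(293, 195) [284 186  18  15 197] [0.4813 0.0207 0.0299] [0.024 0.03  0.034]
  circ [0.4802 0.0241] 0.0488 0.0309
(337, 222) [326 211  23  20 347] [0.622  0.0523 0.0304] [0.026 0.031 0.034]
  circ [0.6206 0.0533] 0.0583 0.0314
(284, 242) [278 234  14  13 135] [ 0.5899 -0.0889  0.0299] [0.024 0.03  0.034]
  circ [ 0.588  -0.0871] 0.0341 0.0312
(394, 157) [383 148  25  24 374] [0.5581 0.3212 0.0341] [0.026 0.035 0.038]
  circ [0.5652 0.3237] 0.1003 0.0355
(400, 173) [384 159  24  19 232] [0.5842 0.3069 0.0319] [0.023 0.033 0.037]
  circ [0.5802 0.3   ] 0.0706 0.0351
neck [ 0.44358115 -0.27079086  0.10969796] 130
[404   3  12   7  34] [0.165 0.71  0.195] [0.201 0.76  0.2  ] [145. 156. 161.]
[426  10  24  21 102] [0.241 0.702 0.195] [0.36  0.774 0.2  ] [144. 154. 160.]
[ 377   15  101   87 4906] [0.174 0.612 0.008] [0.441 0.787 0.2  ] [66. 73. 78.]
[  400    85   160   176 14722] [0.52  0.147 0.008] [0.934 0.766 0.147] [42. 70. 86.]
[292 141  21  21 330] [0.327 0.116 0.008] [0.391 0.177 0.037] [112.5 128.  133. ]
[ 332  146   83   44 1165] [0.423 0.142 0.008] [0.637 0.385 0.042] [58. 67. 
[... 497 characters left out ...]
.  147.5 159. ]
[277 233  16  17 220] [ 0.567 -0.105  0.008] [ 0.607 -0.069  0.036] [34. 45. 56.]
[321 242  42  32 232] [ 0.698 -0.067  0.008] [0.715 0.062 0.02 ] [68. 82. 95.]
[238 254  16  18 237] [ 0.562 -0.218  0.008] [ 0.6   -0.179  0.037] [101. 117.  64.]
[284 259  16  19 240] [ 0.642 -0.139  0.009] [ 0.68  -0.101  0.036] [131. 147. 157.]
[ 353  259   75   69 2778] [ 0.82  -0.084  0.008] [0.906 0.078 0.125] [54. 58. 61.]
[ 241  286   35   48 1299] [ 0.68  -0.291  0.008] [ 0.753 -0.217  0.11 ] [51. 59. 67.]
[ 119  299   60   63 2119] [ 0.559 -0.522  0.008] [ 0.66  -0.403  0.066] [ 70. 104. 136.]
[  90  389   95   31 1404] [ 0.686 -0.642  0.008] [ 0.815 -0.497  0.052] [123.  130.  136.5]
```

View pics/z.png

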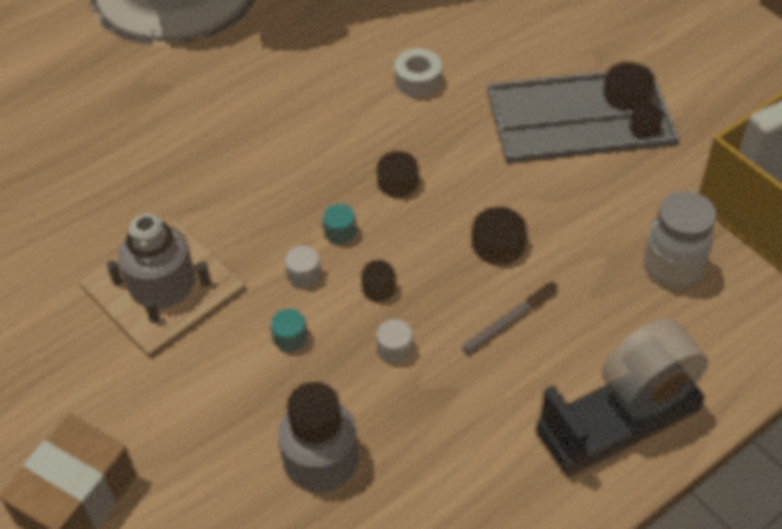

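```bash
python3 - <<'E'
from h import *
im=dict(np.load('pics/scene0.npz')); P=cloud(im)
q=P[205:245,402:432].reshape(-1,3); q=q[(q[:,2]>.02)]; print('jar',q.min(0).round(3),q.max(0).round(3))
q=P[140:192,330:415].reshape(-1,3); f=im['frame'][140:192,330:415].reshape(-1,3).astype(int)
m=(q[:,2]>.0)&(q[:,2]<.02)&(np.ptp(f,axis=1)<22)&(q[:,1]<.42); r=cv2.minAreaRect(q[m][:,:2].astype(np.float32)); print('tray',r)
q=np.array([0,0,1.,0])
t0=state()['time']
move_to([0.47,0.25,0.30],q); a=snap('wrist','w_tray'); print(state()['time'])
move_to([0.50,-0.06,0.30],q); a=snap('wrist','w_caps'); s=state(); print(s['time'],s['ee_pos'],s['joint_pos'].round(2),s['ft_force'])
snap('scene','scene1')
E
```

```text
jar [ 0.723 -0.514  0.02 ] [1.199 0.274 1.012]
tray ((0.5318494439125061, 0.2626133859157562), (0.20831096172332764, 0.13234254717826843), 58.708343505859375)
1.7583
3.0 [ 0.50020353 -0.05880053  0.3000126 ] [-0.18 -0.14  1.34  0.    1.95 -1.76] [-1.14388696 -0.04617621  0.3363454 ]
```

View pics/w_tray.png

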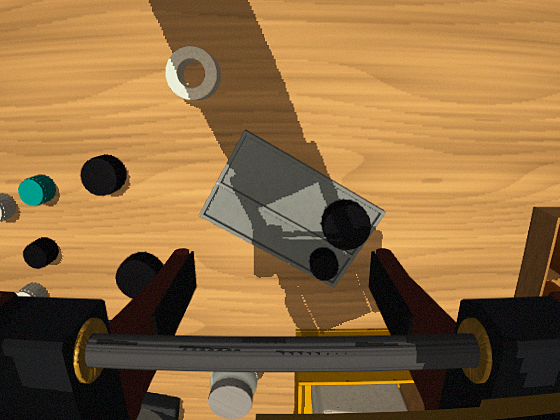

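View pics/w_caps.png

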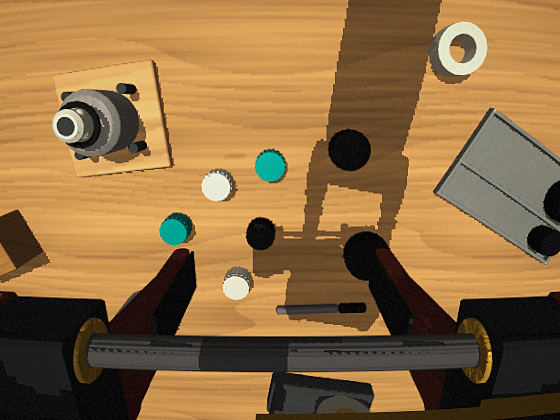

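The wrist view has canister neck at (70,127). The black caps are medium at (349,150), small at (261,233) and large at (364,255, partly behind a finger). The tray runs from (493,108) to (547,262).

```bash
cat > meas.py <<'E'
from h import *
def top(im,guess,z,r,tol=.006,dark=True):
    P=cloud(im); f=im['frame'].max(2)
    m=(abs(P[...,2]-z)<tol)&(np.hypot(P[...,0]-guess[0],P[...,1]-guess[1])<r+.012)
    if dark: m&=f<75
    n,l,s,c=cv2.connectedComponentsWithStats(m.astype(np.uint8))
    i=1+np.argmax(s[1:,4]); v,u=np.where(l==i)
    pts=np.array([onz(im,a,b,z) for a,b in zip(u,v)])
    (cc,rr)=cv2.minEnclosingCircle(pts[:,:2].astype(np.float32))
    return pts.mean(0)[:2].round(4),np.round(cc,4),round(2*rr,4),len(u),np.median(P[l==i][:,2]).round(4)
E
python3 - <<'E'
from meas import *
G=dict(small=((.588,-.087),.03,.018),medium=((.479,.0225),.03,.024),large=((.621,.054),.03,.03))
for fn in ['w_caps','scene0','scene1','w_tray']:
    im=dict(np.load(f'pics/{fn}.npz'))
    for k,g in G.items():
        try: print(fn,k,*top(im,*g))
        except Exception as e: print(fn,k,'x')
    try: print(fn,'neck',*top(im,(.444,-.271),.1105,.012,.004,False))
    except Exception as e: print('x')
    P=cloud(im); f=im['frame'].astype(int)
    m=(P[...,2]>0.001)&(P[...,2]<.018)&(np.ptp(f,axis=2)<25)&(np.hypot(P[...,0]-.53,P[...,1]-.262)<.15)
    m=cv2.morphologyEx(m.astype(np.uint8),cv2.MORPH_OPEN,np.ones((3,3)))
    r=cv2.minAreaRect(P[m>0][:,:2].astype(np.float32)); print(fn,'tray',r,m.sum())
E
```

```text
w_caps small [ 0.5803 -0.0869] [ 0.5804 -0.0865] 0.0381 617 0.0295
w_caps medium [0.4725 0.0214] [0.4728 0.0212] 0.0496 1307 0.0298
w_caps large [0.6093 0.045 ] [0.6126 0.0521] 0.0621 1025 0.0295
w_caps neck [ 0.4368 -0.2688] [ 0.4366 -0.2687] 0.033 766 0.1099
w_caps tray ((0.5260878801345825, 0.2620796263217926), (0.21036864817142487, 0.12684224545955658), 59.91810607910156) 10606
scene0 small [ 0.589  -0.0887] [ 0.5887 -0.0882] 0.0368 126 0.0306
scene0 medium [0.4805 0.0212] [0.4807 0.0213] 0.0509 187 0.0302
scene0 large [0.6214 0.053 ] [0.6219 0.0533] 0.0626 336 0.0306
scene0 neck [ 0.443  -0.2706] [ 0.4433 -0.2711] 0.0333 108 0.1103
scene0 tray ((0.5310704708099365, 0.2623305320739746), (0.20825015008449554, 0.1346909999847412), 59.73918151855469) 1929
scene1 small [ 0.5899 -0.0887] [ 0.5892 -0.0903] 0.0389 138 0.0303
scene1 medium [0.4789 0.0222] [0.4791 0.0217] 0.0535 211 0.0305
scene1 large [0.6205 0.0532] [0.6197 0.053 ] 0.065 358 0.0304
scene1 neck [ 0.4434 -0.2705] [ 0.444  -0.2715] 0.0346 112 0.1099
scene1 tray ((0.5299193859100342, 0.26216983795166016), (0.20717746019363403, 0.13173747062683105), 59.73997497558594) 1903
w_tray small [ 0.5806 -0.0843] [ 0.5819 -0.0833] 0.0415 503 0.0295
w_tray medium [0.4723 0.0247] [0.4725 0.0248] 0.0504 1128 0.0296
w_tray large [0.6083 0.0523] [0.6122 0.0566] 0.0634 1092 0.0296
x
w_tray tray ((0.5261149406433105, 0.2637642025947571), (0.20998384058475494, 0.1273772120475769), 59.872154235839844) 12413
```

Wrist and scene disagree by about 7 mm in x. I'll use the side camera, and the tool's known position, to decide which is right.

```bash
python3 - <<'E'
from meas import *
im=snap('side','side1'); s=state(); print(s['time'],s['ee_pos'])
w=snap('wrist','w_caps2')
G=dict(small=((.588,-.087),.03,.018),medium=((.479,.0225),.03,.024),large=((.621,.054),.03,.03))
for n,i in (('side',im),('wrist',w)):
  for k,g in G.items():
    try: print(n,k,*top(i,*g))
    except Exception as e: print(k,'x')
  try: print(n,'neck',*top(i,(.444,-.271),.1105,.012,.004,False))
  except Exception: print('x')
V=w['view']; print((-V[:3,:3].T@V[:3,3]).round(4)); print(V.round(3))
E
```

```text
3.1 [ 0.50019737 -0.05877952  0.30000615]
side small [ 0.5814 -0.0801] [ 0.5803 -0.0785] 0.0435 70 0.0292
side medium [0.473  0.0275] [0.4732 0.0288] 0.0534 154 0.0293
side large [0.6137 0.0594] [0.6133 0.0591] 0.0649 226 0.0296
side neck [ 0.4365 -0.2647] [ 0.4371 -0.2626] 0.035 42 0.1101
wrist small [ 0.5804 -0.0868] [ 0.5803 -0.0864] 0.0381 622 0.0294
wrist medium [0.4726 0.0215] [0.4727 0.0213] 0.0496 1299 0.0298
wrist large [0.6094 0.0451] [0.6126 0.0523] 0.0624 1026 0.0295
wrist neck [ 0.4368 -0.2687] [ 0.4367 -0.2683] 0.0335 768 0.11
[ 0.42   -0.059   0.4538]
[[-0.002  1.     0.     0.06 ]
 [-0.958 -0.002 -0.288  0.533]
 [-0.288 -0.001  0.958 -0.313]
 [ 0.     0.     0.     1.   ]]
```

View pics/side1.png

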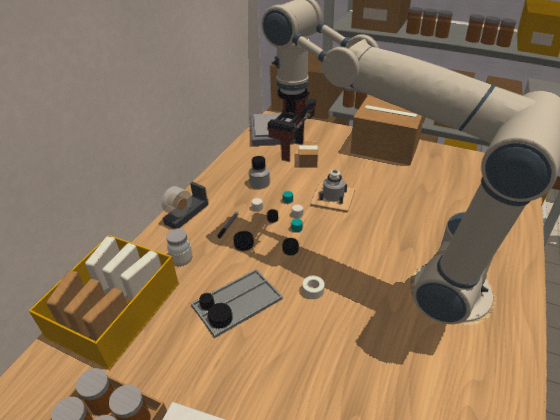

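View pics/scene1.png

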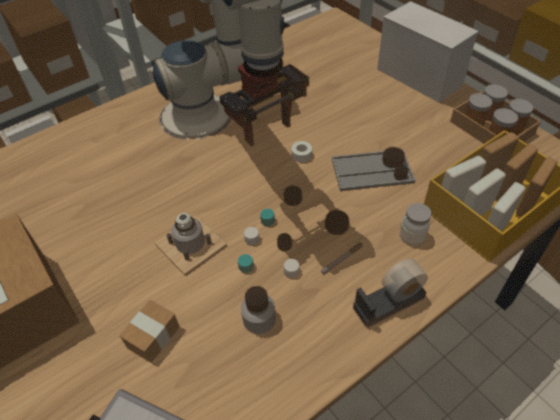

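```bash
python3 - <<'E'
from meas import *
for fn in ['scene1','side1','w_caps2']:
    im=dict(np.load(f'pics/{fn}.npz')); f=im['frame'].copy(); us=[]
    for dy in (-.044,.044):
        for o in (0,.0135):
          for dx in (-.01,.01):
            u=proj(im,[.5002+dx,-.0588+dy+np.sign(dy)*o,.292]); us.append(u)
    us=np.array(us); print(fn,us.round(1).tolist())
    c=us.mean(0).astype(int); x0,y0=max(c[0]-55,0),max(c[1]-55,0)
    crop=cv2.resize(f[y0:y0+100,x0:x0+100],None,fx=6,fy=6,interpolation=cv2.INTER_NEAREST)
    for u in us: cv2.circle(crop,tuple(int(v) for v in ((u-[x0,y0]+.5)*6)),2,(0,255,0),-1)
    cv2.imwrite(f'pics/tip_{fn}.png',crop)
E
```

```text
scene1 [[247.5, 139.5], [252.8, 144.5], [242.2, 142.2], [247.5, 147.2], [280.5, 122.9], [286.0, 127.5], [285.4, 120.4], [290.9, 125.0]]
side1 [[301.6, 144.6], [295.0, 143.2], [303.3, 142.3], [296.8, 141.0], [289.4, 160.1], [282.6, 158.6], [287.4, 162.7], [280.5, 161.2]]
w_caps2 [[193.3, 252.4], [196.3, 288.3], [166.4, 252.1], [170.3, 288.0], [371.4, 252.7], [368.2, 288.6], [398.2, 252.6], [394.1, 288.4]]
```

View pics/tip_scene1.png

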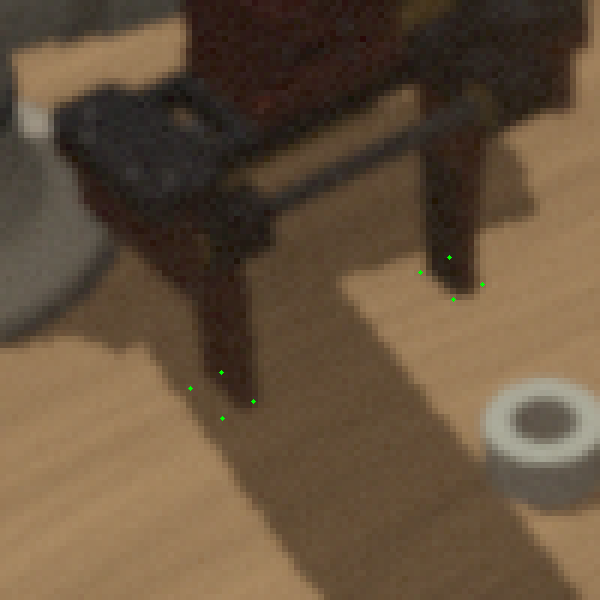

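View pics/tip_side1.png

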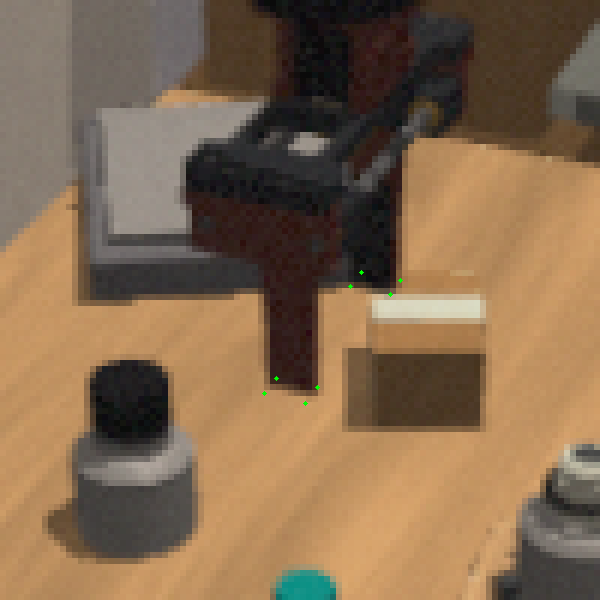

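The wrist camera predicts its own fingertips to within about 1 mm, and the side camera agrees with it in x, so I trust the wrist view. I'll refine it from a low hover over the small cap.

```bash
python3 - <<'E'
from meas import *
q=np.array([0,0,1.,0])
move_to([0.581,-0.087,0.12],q); hold(0.1); w=snap('wrist','w_s'); s=state(); print(s['time'],s['ee_pos'])
print(top(w,(.582,-.087),.03,.018))
E
```

```text
4.1167 [ 0.58198162 -0.08702639  0.12314411]
(array([ 0.5807, -0.0873]), array([ 0.5807, -0.0874]), 0.0376, 1852, np.float64(0.0296))
```

View pics/w_s.png

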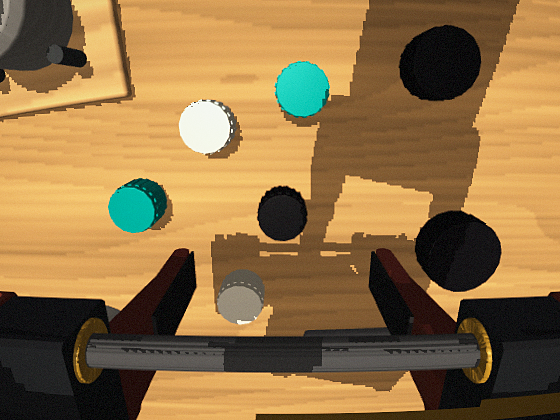

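```bash
python3 - <<'E'
from meas import *
im=dict(np.load('pics/w_tray.npz')); 
print('rowS',top(im,(.5928,.3052),.034,.018,.005)); print('rowL',top(im,(.5375,.3315),.034,.03,.005))
w=dict(np.load('pics/w_s.npz')); print('L',top(w,(.613,.052),.03,.03)); print('M',top(w,(.473,.022),.03,.024))
move_l([0.5805,-0.087,0.012],0.12); hold(.1); print(state()['ee_pos']); close(); s=state(); print(s['time'],s['finger_gap'],s['ee_pos'],s['ft_force'])
move_l([0.5805,-0.087,0.10],0.2); s=state(); print(s['time'],s['finger_gap'],s['ft_force']); snap('wrist','w_s2')
E
```

```text
rowS (array([0.5913, 0.3053]), array([0.5917, 0.306 ]), 0.0383, 551, np.float64(0.0335))
rowL (array([0.5361, 0.3314]), array([0.536 , 0.3316]), 0.0618, 1681, np.float64(0.0335))
L (array([0.6125, 0.0522]), array([0.6134, 0.052 ]), 0.0639, 4207, np.float64(0.0296))
M (array([0.4735, 0.0207]), array([0.4739, 0.0207]), 0.0506, 4169, np.float64(0.0297))
[ 0.58128133 -0.08716379  0.01333231]
6.1167 0.03576658082397759 [ 0.5804811  -0.08699226  0.01194778] [0.34811069 0.48800037 0.0285631 ]
6.7083 0.03617631515001926 [-0.54009433  0.89765804 -1.40350367]
```

View pics/w_s2.png

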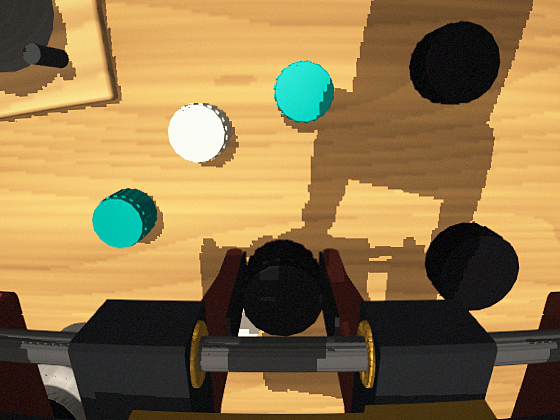

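```bash
cat >> h.py <<'E'
c=np.array([0.5256,0.2635]); yaw=np.deg2rad(59.9); ex=np.array([np.cos(yaw),np.sin(yaw)]); ey=np.array([-ex[1],ex[0]])
p=(np.pi-np.arctan2(ex[0],ex[1]))/2
QT=np.array([0,np.cos(p),np.sin(p),0]); QY=np.array([0,0,1.,0])
NAR=c-.0365*ey; WID=c+.0245*ey
E
python3 - <<'E'
from meas import *
print(p,ex,NAR,WID)
t=NAR-.02*ex
move_to([*t,.10],QT); hold(.1); print(state()['ee_pos'],t)
move_l([*t,.0165],.1); hold(.2); s=state(); print(s['time'],s['ee_pos'],s['ft_force'],s['finger_gap'])
gripper_open(); move_l([*t,.09],.2); hold(.1); s=state(); print(s['time'],s['ee_pos'])
w=snap('wrist','w_t2'); print(top(w,t,.034,.018,.005),t)
E
```

```text
1.3081242743697499 [0.50151074 0.86515142] [0.55717803 0.24519486] [0.50440379 0.27578701]
[0.54747326 0.22670223 0.09960044] [0.54714781 0.22789183]
9.25 [0.54732088 0.22796417 0.01669367] [-0.37429618  0.44757018  0.33290225] 0.03611802612302538
10.7917 [0.5461428  0.22752644 0.08760852]
(array([0.5476, 0.2274]), array([0.5473, 0.2273]), 0.0377, 2461, np.float64(0.0336)) [0.54714781 0.22789183]
```

View pics/w_t2.png

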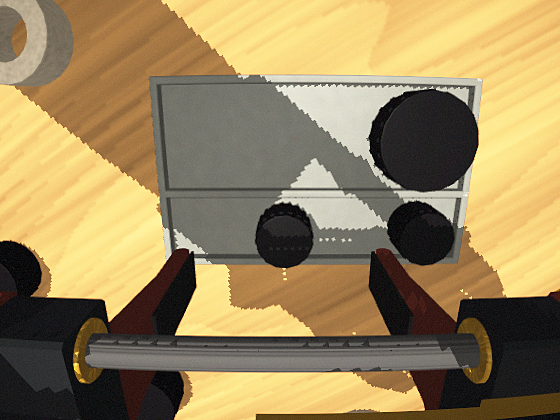

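The small cap stands in the narrow row at (284,235), in line with the row cap. Next, the large cap.

```bash
python3 - <<'E'
from meas import *
move_to([.6132,.052,.10],QY); hold(.15); w=snap('wrist','w_l'); print(state()['ee_pos'],top(w,(.6132,.052),.03,.03))
move_l([.6132,.052,.012],.12); hold(.1); close(); s=state(); print(s['time'],s['finger_gap'],s['ee_pos'])
move_l([.6132,.052,.10],.2)
t=WID-.033*ex
move_to([*t,.10],QT); hold(.15); print(state()['ee_pos'],t)
move_l([*t,.0165],.1); hold(.2); s=state(); print(s['time'],s['ee_pos'],s['ft_force'],s['finger_gap'])
gripper_open(); move_l([*t,.09],.2); hold(.1); s=state(); print(s['time'],s['ee_pos'])
w=snap('wrist','w_t3'); print(top(w,t,.034,.03,.005),t)
move_to([.4735,.021,.12],QY); hold(.15); w=snap('wrist','w_m'); print(state()['time'],state()['ee_pos'],top(w,(.4735,.021),.03,.024))
E
```

```text
[0.61286585 0.05344074 0.0997985 ] (array([0.6126, 0.0545]), array([0.6132, 0.0546]), 0.0614, 5954, np.float64(0.0296))
13.3833 0.06096241889284469 [0.61332139 0.05209226 0.01226643]
[0.48850086 0.24615373 0.09953433] [0.48785394 0.24723702]
16.2333 [0.48792585 0.24726561 0.01647333] [-0.08350876 -0.73798226 -0.45570275] 0.06085547468072975
17.4667 [0.48689641 0.24680536 0.08773803]
(array([0.4875, 0.2471]), array([0.488 , 0.2469]), 0.0617, 6736, np.float64(0.0336)) [0.48785394 0.24723702]
18.6333 [0.47351868 0.02201633 0.11957631] (array([0.4715, 0.0225]), array([0.4716, 0.0227]), 0.0496, 3335, np.float64(0.0296))
```

View pics/w_t3.png

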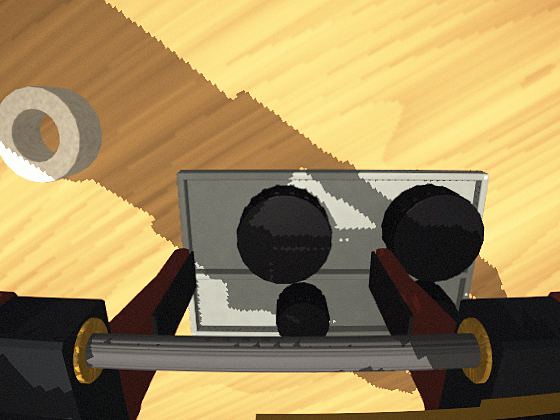

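View pics/w_m.png

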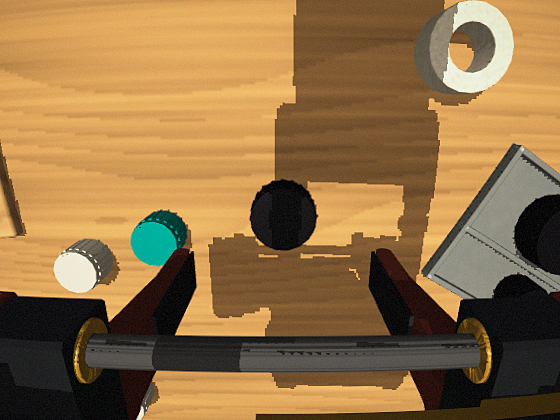

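Both caps are in their rows. The medium cap is at (283,215). I'll grip it, then view the neck from beside the canister.

```bash
python3 - <<'E'
from meas import *
move_l([.4722,.022,.012],.12); hold(.15); s=state(); print(s['ee_pos']); close(); s=state(); print(s['time'],s['finger_gap'],s['ee_pos'],s['ft_force'])
move_l([.4722,.022,.17],.25)
move_to([.53,-.268,.20],QY); hold(.3); w=snap('wrist','w_n'); s=state(); print(s['time'],s['ee_pos'],s['finger_gap'],s['ft_force'])
print(top(w,(.4367,-.2687),.1105,.012,.004,False))
zt=s['ee_pos'][2]+.018; print('cap in hand',top(w,s['ee_pos'][:2],zt,.024,.004))
im=snap('scene','scene3')
E
```

```text
[0.47288128 0.02197369 0.013024  ]
20.5333 0.047729833959192565 [0.47217573 0.02201422 0.01197225] [-0.4680746  -0.13420898 -0.2327238 ]
22.8083 [ 0.53020655 -0.26726053  0.200267  ] 0.047153537016240005 [0.48298858 0.64347611 0.00283881]
(array([ 0.4372, -0.2712]), array([ 0.4375, -0.271 ]), 0.0326, 1849, np.float64(0.11))
cap in hand (array([ 0.5278, -0.2671]), array([ 0.5195, -0.2675]), 0.0667, 8595, np.float64(0.218))
```

View pics/w_n.png

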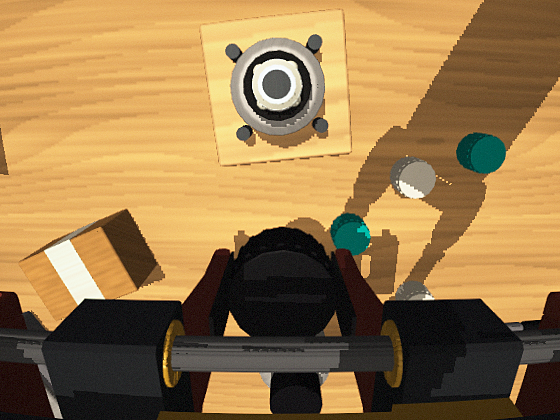

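```bash
python3 - <<'E'
from meas import *
t=[.490,-.27,.165]
move_l(t,.15); hold(.4); w=snap('wrist','w_n2'); s=state(); print(s['time'],s['ee_pos'],s['finger_gap'])
print(top(w,(.437,-.27),.1105,.012,.004,False))
for h in (.018,): print(proj(w,[*s['ee_pos'][:2],s['ee_pos'][2]+h]), [proj(w,s['ee_pos']+np.array([a,b,h])).round(1).tolist() for a,b in ((-.024,0),(.024,0),(0,-.024),(0,.024))])
f=cv2.resize(w['frame'][60:380,130:430],None,fx=1.8,fy=1.8); cv2.imwrite('pics/n2z.png',f)
E
```

```text
23.8167 [ 0.49025714 -0.26999643  0.16515817] 0.047975205442630425
(array([ 0.4363, -0.2708]), array([ 0.4364, -0.2708]), 0.0324, 2244, np.float64(0.11))
[282.35324376 297.89475526] [[282.4, 246.4], [282.3, 344.0], [226.9, 297.7], [337.8, 297.7]]
```

View pics/w_n2.png

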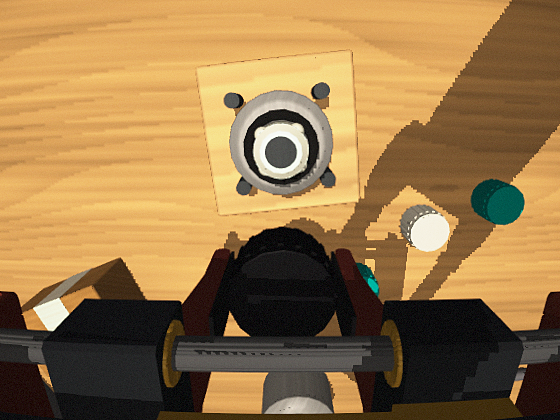

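The cap in hand is centred on the TCP within about 1 mm, and the neck ring at (280,151) gives (0.4364, -0.2708). Now I go over the neck and press in steps.

```bash
python3 - <<'E'
from meas import *
x,y=.437,-.2706
move_l([x,y,.165],.15); hold(.2); print(state()['ee_pos'])
move_l([x,y,.123],.08); hold(.2); s=state(); print(s['time'],s['ee_pos'],s['ft_force'].round(1))
snap('side','side4'); w=snap('scene','scene4')
for z in np.arange(.120,.1115,-.002):
    move_l([x,y,z],.03); hold(.05); s=state(); print(round(s['time'],2),round(z,4),s['ee_pos'].round(4),s['ft_force'].round(1),s['finger_gap'].round(4))
    if s['ft_force'][2]>8: break
snap('scene','scene5')
E
python3 - <<'E'
import cv2
a=cv2.imread('pics/scene4.png')[170:270,130:250];b=cv2.imread('pics/scene5.png')[170:270,130:250];c=cv2.imread('pics/side4.png')[150:250,280:400]
cv2.imwrite('pics/cmp.png',cv2.resize(cv2.hconcat([a,b,c]),None,fx=2.2,fy=2.2,interpolation=2))
E
```

```text
[ 0.43761467 -0.27049746  0.16486393]
25.3917 [ 0.43727217 -0.27081668  0.12375038] [ 0.1 -0.2  0.2]Traceback (most recent call last):
  File "<stdin>", line 7, in <module>
AttributeError: 'float' object has no attribute 'round'
[ WARN:0@0.042] global loadsave.cpp:275 findDecoder imread_('pics/scene5.png'): can't open/read file: check file path/integrity
Traceback (most recent call last):
TypeError: 'NoneType' object is not subscriptable
```

```bash
python3 - <<'E'
from meas import *
x,y=.437,-.2706
for z in np.arange(.120,.1135,-.002):
    move_l([x,y,z],.03); hold(.05); s=state(); print(round(s['time'],2),round(z,4),s['ee_pos'].round(4),s['ft_force'].round(1),round(s['finger_gap'],4))
    if s['ft_force'][2]>8: break
snap('scene','scene5'); snap('side','side5')
a=cv2.imread('pics/scene5.png')[170:270,130:250];c=cv2.imread('pics/side5.png')[150:250,280:400]
cv2.imwrite('pics/cmp.png',cv2.resize(cv2.hconcat([a,c]),None,fx=3.2,fy=3.2,interpolation=2))
E
```

```text
26.09 0.12 [ 0.437  -0.2706  0.1201] [ 0.2  0.2 -0.3] 0.0477
26.39 0.118 [ 0.4369 -0.2706  0.1179] [-0.5  0.1  0.2] 0.0477
26.69 0.116 [ 0.437  -0.2705  0.1159] [ 0.6 -0.1  0.8] 0.0478
26.99 0.114 [ 0.4369 -0.2706  0.1139] [-0.  -0.1 -0.5] 0.048
```

View pics/cmp.png

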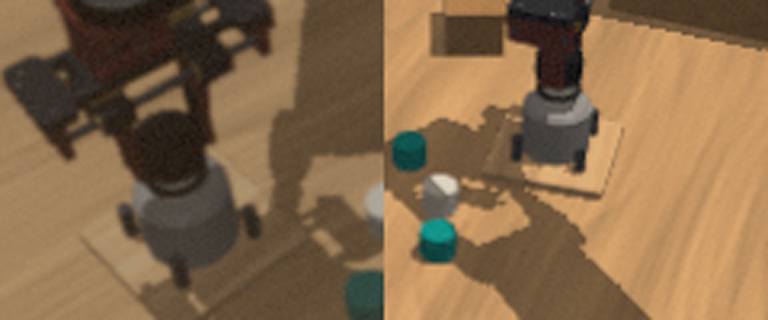

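The cap is down over the neck (rim at about 102 mm) with no side force. Next I press through the catches.

```bash
python3 - <<'E'
from meas import *
x,y=.437,-.2706
for z in np.arange(.1125,.0969,-.0015):
    move_l([x,y,z],.03); hold(.05); s=state(); print(round(s['time'],2),round(z,4),s['ee_pos'].round(4),s['ft_force'].round(1),round(s['finger_gap'],4))
    if s['ft_force'][2]>22: break
E
```

```text
27.39 0.1125 [ 0.4369 -0.2708  0.1127] [-0.1 -1.9  1.3] 0.048
27.69 0.111 [ 0.4366 -0.2709  0.1118] [-4.4 -0.9  6.2] 0.0478
27.99 0.1095 [ 0.4367 -0.271   0.1109] [-5.2  0.3  6.6] 0.0477
28.29 0.108 [ 0.4369 -0.2709  0.1088] [-2.1  0.1  3.9] 0.0476
28.59 0.1065 [ 0.4362 -0.2707  0.1046] [-0.7 -4.8 -8.2] 0.0479
28.89 0.105 [ 0.4365 -0.2703  0.1039] [-1.7 -2.7 -8.2] 0.0481
29.19 0.1035 [ 0.437  -0.2704  0.1035] [-2.7 -0.5 -6. ] 0.0476
29.49 0.102 [ 0.4374 -0.2707  0.1026] [-1.8 -0.9 -1.4] 0.0476
29.79 0.1005 [ 0.4375 -0.2708  0.1015] [-1.2 -1.1  2.9] 0.0479
30.09 0.099 [ 0.4375 -0.2708  0.0999] [-2.  -0.6  4.2] 0.0478
30.39 0.0975 [ 0.4375 -0.2709  0.0987] [-2.1 -0.3  7. ] 0.0477
```

The force rose to 6.6 N, then fell to -8 N: that is the click. I keep pressing onto the stop.

```bash
python3 - <<'E'
from meas import *
x,y=.4368,-.2706
for z in np.arange(.0965,.0879,-.001):
    move_l([x,y,z],.03); hold(.1); s=state(); print(round(s['time'],2),round(z,4),s['ee_pos'].round(4),s['ft_force'].round(1),s['moment'].round(2),round(s['finger_gap'],4))
    if s['ft_force'][2]>18: break
E
```

```text
30.74 0.0965 [ 0.4375 -0.2709  0.0981] [-2.   0.1  7.6] [0.07 0.32 0.  ] 0.0474
31.09 0.0955 [ 0.4375 -0.2709  0.0979] [-3.1  1.2 12. ] [ 0.31  0.61 -0.01] 0.0479
31.44 0.0945 [ 0.4376 -0.2709  0.0979] [-5.6  2.2 15.7] [0.57 0.9  0.03] 0.0481
31.79 0.0935 [ 0.4376 -0.2709  0.0978] [-6.7  3.4 21.2] [0.76 1.24 0.02] 0.0481
```

```bash
python3 - <<'E'
from meas import *
hold(1.0); s=state(); print(s['time'],s['ee_pos'].round(4),s['ee_rot'].round(4),s['ft_force'].round(1),round(s['finger_gap'],4))
im=snap('scene','scene6'); sd=snap('side','side6'); w=snap('wrist','w6')
for n,i in (('scene',im),('side',sd)):
  print(n,'capS',top(i,(.5472,.228),.034,.018,.005),'capL',top(i,(.488,.247),.034,.03,.005))
  print(n,'med',end=' ')
  try: print(top(i,(.437,-.271),.116,.024,.005))
  except Exception: print('x')
print('wrist med',top(w,(.437,-.271),.116,.024,.004))
a=cv2.resize(cv2.imread('pics/scene6.png')[120:270,130:430],None,fx=2.6,fy=2.6,interpolation=2); cv2.imwrite('pics/f1.png',a)
P=cloud(w); m=(abs(P[...,2]-.116)<.004)&(w['frame'].max(2)<75)&(np.hypot(P[...,0]-.437,P[...,1]+.271)<.020)
q=P[m]; A=np.c_[q[:,:2]-q[:,:2].mean(0),np.ones(len(q))]; print('top plane',np.linalg.lstsq(A,q[:,2],rcond=None)[0].round(4))
E
```

```text
32.7917 [ 0.4376 -0.2709  0.0978] [ 1.8e-03 -1.0e-04  1.0e+00 -1.0e-03] [-7.5  3.6 20.1] 0.0474
scene capS (array([0.5542, 0.2261]), array([0.553 , 0.2246]), 0.0429, 109, np.float64(0.0343)) capL (array([0.496 , 0.2441]), array([0.4964, 0.2456]), 0.0642, 252, np.float64(0.0346))
scene med (array([ 0.4459, -0.2702]), array([ 0.4467, -0.2714]), 0.0651, 284, np.float64(0.1161))
side capS (array([0.5466, 0.23  ]), array([0.5459, 0.2299]), 0.0395, 110, np.float64(0.0348)) capL (array([0.4886, 0.2489]), array([0.4873, 0.2485]), 0.0631, 317, np.float64(0.0349))
side med (array([ 0.426 , -0.2629]), array([ 0.4339, -0.2692]), 0.0709, 41, np.float64(0.1153))
wrist med (array([ 0.435 , -0.2709]), array([ 0.4271, -0.2708]), 0.0675, 8600, np.float64(0.1156))
top plane [ 0.0006 -0.0021  0.1156]
```

View pics/f1.png

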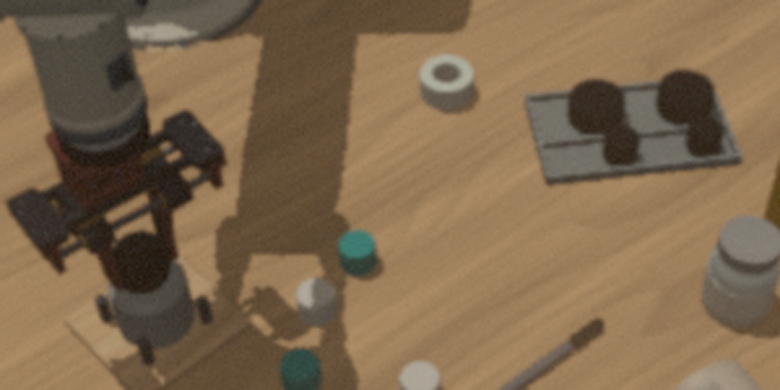

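View pics/w6.png

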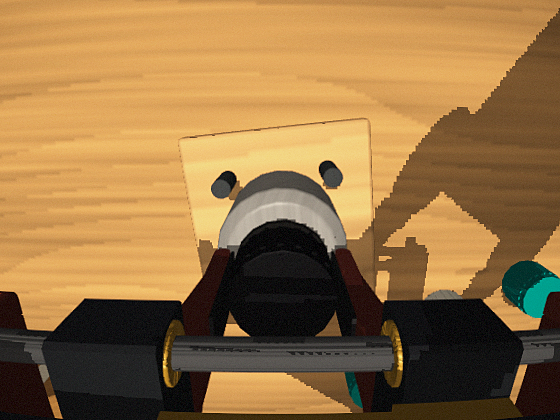

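The cap top reads 115.6 mm (116 is home, and this camera reads about 0.4 mm low). It is level, and the steady push is 20 N. Both tray caps stand in their rows, so I hand the job in.

```bash
python3 -c "
from bench import *
print(job_done())"
```

```text
the job is handed in; nothing more can be done
None
```

I put the small cap in the narrow row and the large cap in the wide row. The medium cap is clicked onto the canister neck, with the gripper still holding it pressed down. I handed the job in at about 33 s of the 56 s allowed; it gave no verdict.

**Last checks**
- **Tray caps:** wrist pictures after each placing put both caps within about 1 mm of target, standing on the row floors.
- **Click:** the force rose to about 6.6 N, below the 10 N stated. It then fell to -8 N as the catches drew the cap down.
- **Final press:** the push was a steady 20 N against a hard stop. The cap top read 115.6 mm (116 mm is home), and its surface was level to about 0.1°.
- **Grip:** the fingers stayed at 47–48 mm opening, and I saw no slip.
- **Other things:** nothing looked displaced in the pictures.

**Disagreements**
- **Scene and side cameras:** the scene camera read x about 7 mm higher than the wrist camera. The side camera matched the wrist in x but read y up to about 7 mm higher. I relied on the wrist camera because it placed its own fingertips correctly, and the grasps and neck fit bore that out.
- **Side force:** about 8 N of sideways force remained during the final press, but the tool position and tilt stayed steady.

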